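# Sort two sample tubes and hold the reading board at its mark

## Task

Get the samples ready for a photo: take the two tubes out of the single carrier standing by itself on the right and stand each one upright, right down in a free place of the carrier in front of the reading board that already holds tubes of its own kind (stoppered with stoppered, open with open), and let go of them. Then swing the white board up by its handle until the pointer on its side is level with the tip of the black marker on the curved bar, and hold it still there: the program finishes while the gripper is still holding the board up. Do not shift the marker, and leave the bottles and the tape roll alone.

Things in the scene. Friction and masses are not known exactly. Their poses are not given: they have to be found in the camera images.
- stand: fixed reading stand: aluminium base plate 330 mm wide and 6 mm thick. Origin on the bench under the middle of the hinge line; its y axis runs along the hinge to the left, its x axis points away from the two carriers to the side where the board lies flat, z up
- board_hinge (a point): middle of the hinge line of the board, 42 mm above the bench; axes as the stand's
- board (a joint): angle of the board above level, rad: 0 lying flat on its rubber rests (as at the start), growing as its handle end is swung up and towards the robot side; stop at 1.5. The board weighs about 0.2 to 0.45 kg, moves freely and falls back when let go
- board_handle (a point): middle of the board's handle: a round steel bar 12 mm in diameter and 110 mm long between two side arms, parallel to the hinge (stand's y axis), 180 mm from the hinge axis and in the plane of the board, 40 mm beyond the edge of the 4 mm thick white board (gap 34 mm wide). With the board flat the bar is 42 mm above the bench with nothing under it. It can be pinched from above with the fingers on either side of the bar, and turns between the fingers as the board swings
- board_pointer (a point): tip of the small dark pin on the left side of the board, 130 mm from the hinge axis, in the plane of the board
- marker (a joint): angle of the black marker on the curved bar about the same hinge axis, rad: the board is at the mark when joint board equals this (0.6 to 1.1, set anew each time). It is clamped stiffly: leave it where it is
- marker_tip (a point): tip of the marker's point, 130 mm from the hinge axis, 4 mm to the left of the path of the board's pointer
- rack_stoppered: fixed grey six-place carrier, 24 x 151 x 56 mm, standing on the 6 mm stand plate in front of the board, left or right; holds two fixed stoppered tubes in its two end places. Origin at the centre of its underside, long axis y; six places, 19 x 20 mm, in a row at y = -59, -35, -12, 12, 35, 59 mm, floor 9 mm above the origin, walls up to 56 mm; the four inner places are free
- rack_open: the other such carrier, the same size with the same places, holding two fixed open tubes (98 mm tall) in its end places; four inner places free
- source: the same kind of carrier, fixed, standing by itself on the bench to the right of the stand; it holds the two loose tubes in the places at y = -35 and 35 mm (either way round), standing on its floor 9 mm above the bench. Long axis y
- tube_stoppered_mid (a point): loose stoppered sample tube, 84 mm tall: glass 12 mm thick with a wider stopper, 17 mm thick and 22 mm tall, at the top. This point is on its axis, 42 mm above its lower end; z is its axis, up. Can be grasped by the stopper from above
- tube_open_mid (a point): loose open sample tube, a plain glass tube 13 mm thick and 98 mm tall without a stopper. This point is on its axis, 49 mm above its lower end; z is its axis, up. Can be grasped below the rim from above
- bottle_amber: bystander: amber reagent bottle with a white cap, 54 mm wide, 120 mm tall, origin under its centre
- bottle_white: bystander: white reagent bottle with a screw cap, 48 mm wide, 100 mm tall, origin under its centre
- tape: bystander: roll of tape lying flat, 98 mm wide, 25 mm tall, origin under its centre

How it is judged:
On the way, in this order (a step that is already met when the one before it is completed fails the run):
1. both tubes stand in the carriers of their own kind, let go (x of tube_stoppered_mid in the frame of rack_stoppered between -0.012 and 0.012 m and y of tube_stoppered_mid in the frame of rack_stoppered between -0.068 and 0.068 m and z of tube_stoppered_mid in the frame of rack_stoppered between 0.046 and 0.056 m and angle between each of tube_stoppered_mid, tube_open_mid's own z axis and vertical below 0.25 rad and contact force between the fingers and tube_stoppered below 0.05 N and x of tube_open_mid in the frame of rack_open between -0.012 and 0.012 m and y of tube_open_mid in the frame of rack_open between -0.068 and 0.068 m and z of tube_open_mid in the frame of rack_open between 0.053 and 0.063 m and contact force between the fingers and tube_open below 0.05 N), for 0.2 s.
2. the board is held still at the marker by the gripper (distance between board_pointer and marker_tip below 0.0105 m and velocity of joint board between -0.05 and 0.05 rad/s and contact force between the fingers and board above 0.3 N), for 0.3 s.
At the end, for the whole second after the job is handed in: Each tube stands free in a place of the carrier of its own kind (within 5 mm of its floor, tilt under 0.25 rad, still); the board's pointer is within 10.5 mm of the marker's tip (4 mm of it is the sideways gap), the board is still, and only the fingers carry it (over 0.3 N) (all of step 1 and all of step 2 and contact force between board and tube_stoppered below 0.05 N and contact force between board and tube_open below 0.05 N and contact force between board and bottle_amber below 0.05 N and contact force between board and bottle_white below 0.05 N and contact force between board and tape below 0.05 N and linear speed of each of tube_stoppered, tube_open below 0.03 m/s); the arm keeps its last pose, push and grip.
It fails at once if the marker is shifted by more than 10 mm (distance of marker_tip from where it was at the start of the episode above 0.01 m).
It fails at once if the amber bottle is moved by more than 30 mm (distance of bottle_amber from where it was at the start of the episode above 0.03 m).
It fails at once if the white bottle is moved by more than 30 mm (distance of bottle_white from where it was at the start of the episode above 0.03 m).
It fails at once if the tape roll is moved by more than 30 mm (distance of tape from where it was at the start of the episode above 0.03 m).
It also fails if it takes over 72 s, if anything falls off the work surface, if the arm or the gripper's body presses on something with over 40 N, if the wrist force passes 120 N, or if a joint passes its speed limit or range.

## Robot

A 6-joint arm with a two-finger parallel gripper is mounted at the origin on a cart in front of the work surface, level with it; the furniture and walls round the work are solid. World frame = base frame: x ahead of the robot, y to its left, z up, the work surface at z = 0. Lengths are in m, angles in rad, forces in N, time in s.
With the tool pointing down it reaches from about 0.375 to 0.9 m from the base axis. Payload 3.1 kg.
Tool frame: the origin (TCP) lies at the very end of the fingers, on their centre line; the grasp point (between the pads) lies 19 mm behind it; z points along the fingers, y is the line along which they close (so a half turn about z gives the same grasp; the last joint's range is limited). The gripper opens to 85 mm and grips with 20 to 120 N. Pads are 22 mm wide; open, the fingers measure 114 mm over their backs; the gripper's body (76 mm by 85 mm) begins 54 mm behind the grasp point. The pads swing forward as they close: fully open they stand 13 mm farther back than shut.
Start: joints at [-1.363, 0.527, 1.433, -0, 1.181, -0.178], TCP at [0.235, -0.579, 0.231] pointing down, gripper open.
Joint ranges: [-3.08, 3.08], [-0.75, 2.2], [0.22, 2.44], [-1.43, 4.57], [0, 2.65], [-2.85, 2.85]. Speed limits (rad/s): [2.79, 2.79, 3.14, 3.14, 3.14, 3.14].

## Interface

Orientations are given as a unit quaternion [w, x, y, z].
In Python, from bench import * gives the robot as it stands. Calls block until the motion is done:
- move_pose(position, orientation): joint-space move of the TCP to a pose.
- servo_line(position, velocity=0.15, attitude=None, threshold=None): straight line of the TCP; attitude=None keeps the orientation; velocity is the mean speed in m/s. With threshold (N) it stops when the force on the tool has changed by that much, and returns True; else False.
- move_joints(angles): joint-space move.
- gripper_to(opening, effort=None): opening from 0.0 (shut) to 1.0 (fully open); effort is the grip in N (None keeps the last); returns when the fingers have stopped.
- sleep(seconds).
- inverse_kinematics(position, orientation): joint angles nearest the present ones, or None.
- get_obs(): the state.
- capture(name): name is "scene" or "top" or "wrist"; returns a dict with "pixels" (384x512x3 uint8, red, green, blue), "mtx" (3x3 intrinsics, pixels), "D" ([k1, k2, p1, p2, k3] as OpenCV has them; the pictures are not rectified), "rvec" (rotation vector, rad) and "tvec" (3), from world to camera coordinates, as OpenCV has them; the wrist camera has in their place "T_tool_cam" (4x4, takes a point from camera to tool coordinates, whose origin is the TCP and whose axes are the flange's). Camera axes: x right, y down, z forward; pixel columns grow to the right and rows downward; lengths in m; the calibration is good to about 2 mm. A picture is of the moment at which its call begins: read the wrist's pose just before it. There is no depth.
A pose or a line that the arm cannot do raises IKError and nothing moves.
- finish_job(): hands the job in; it is judged then, once.
Trained networks look in the newest picture that a camera, given by its name, has taken for a name from the list of things; names that differ only in an ending like _2 or _b are one class to them, and where a whole thing is asked for, a point or a joint stands for the part that bears it (a point fixed in the world has none). Each returns a list of dicts, best first, with "confidence" (0 to 1); they miss things now and then, are a little off and sometimes report something else, mostly with a low value. They report only what shows in the picture. A call takes as long as a camera call.
- masks_of(name, camera): "region" (384x512 bool, what is visible of it) and "box" ([left, top, right, bottom] in pixels, round what is visible of it).
The state is a dict: "time": time; "q": joint angles; "joint_velocities": joint speeds; "joint_efforts": joint torques, N m; "position": TCP position; "tcp_rot": TCP orientation; "ft_force": force on the tool from outside, world axes, zero at the start; "wrist_torque": the same for the moment, N m; "finger_gap": opening from 0.0 (shut) to 1.0 (fully open); "gripper_force": force on a finger pad.
Only numpy, scipy, OpenCV 4.12 (cv2) and the standard library are available. Lean on these libraries where they do the work, as an engineer would, in place of code of your own. Each camera call takes 0.05 s, during which the arm holds its last target. There are 200 camera calls.

## Working session

There is one attempt and no reset: what is moved stays moved. The work goes in short steps, each a Python script; the robot and the scene stay as the last script left them, time stands still between calls to the robot, and variables do not carry over. Pictures are saved under pics/ and viewed, at most 10 in all, crops included, and the job is handed in when it is done.

```bash
mkdir -p pics; ls
cat > h.py <<'E'
from bench import *
import numpy as np, cv2, pickle
E
python3 - <<'E'
from h import *
d={}
for c in ("scene","top"):
    p=capture(c); d[c]=p
    cv2.imwrite(f"pics/{c}0.png",p["pixels"][...,::-1])
    for n in ["stand","board","marker","rack_stoppered","rack_open","source","tube_stoppered_mid","tube_open_mid","bottle_amber","bottle_white","tape","board_handle","board_pointer","marker_tip"]:
        r=masks_of(n,c); d[c,n]=r
        print(c,n,[(round(float(x["confidence"]),2),[int(v) for v in x["box"]]) for x in r[:3]])
pickle.dump(d,open("d0.pkl","wb"))
E
```

```text
pics
scene stand [(0.6, [201, 181, 312, 278])]
scene board [(0.6, [204, 181, 289, 253])]
scene marker [(0.64, [309, 145, 312, 153])]
scene rack_stoppered [(0.97, [289, 173, 308, 228])]
scene rack_open [(0.66, [272, 207, 295, 274]), (0.29, [314, 128, 321, 146])]
scene source [(0.69, [300, 137, 324, 175])]
scene tube_stoppered_mid []
scene tube_open_mid [(0.37, [314, 125, 320, 144])]
scene bottle_amber [(0.82, [151, 283, 178, 334]), (0.42, [243, 139, 255, 171])]
scene bottle_white [(0.84, [241, 139, 257, 170])]
scene tape [(0.88, [154, 217, 188, 249])]
scene board_handle [(0.78, [203, 179, 292, 259])]
scene board_pointer [(0.97, [203, 181, 290, 252]), (0.31, [210, 229, 222, 246])]
scene marker_tip []
top stand [(0.67, [177, 164, 314, 262])]
top board [(0.76, [195, 166, 305, 243])]
top marker [(0.66, [176, 192, 187, 203])]
top rack_stoppered [(0.72, [257, 230, 314, 253])]
top rack_open [(0.83, [201, 240, 253, 254])]
top source [(0.88, [353, 221, 410, 233]), (0.35, [369, 220, 377, 225]), (0.34, [190, 166, 305, 242])]
top tube_stoppered_mid [(0.65, [331, 148, 354, 170])]
top tube_open_mid [(0.64, [398, 220, 403, 226])]
top bottle_amber [(0.74, [104, 184, 134, 202])]
top bottle_white []
top tape [(0.62, [188, 129, 222, 162]), (0.46, [172, 164, 315, 267])]
top board_handle [(0.56, [194, 163, 303, 244])]
top board_pointer [(0.91, [194, 164, 305, 241])]
top marker_tip [(0.6, [175, 193, 186, 201])]
```

```bash
python3 -c "
import cv2,numpy as np
a=cv2.imread('pics/scene0.png');b=cv2.imread('pics/top0.png')
cv2.imwrite('pics/s1.png',cv2.resize(a,(800,600),interpolation=2));cv2.imwrite('pics/t1.png',cv2.resize(b,(800,600),interpolation=2))"
```

```text
(no output)
```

View pics/s1.png

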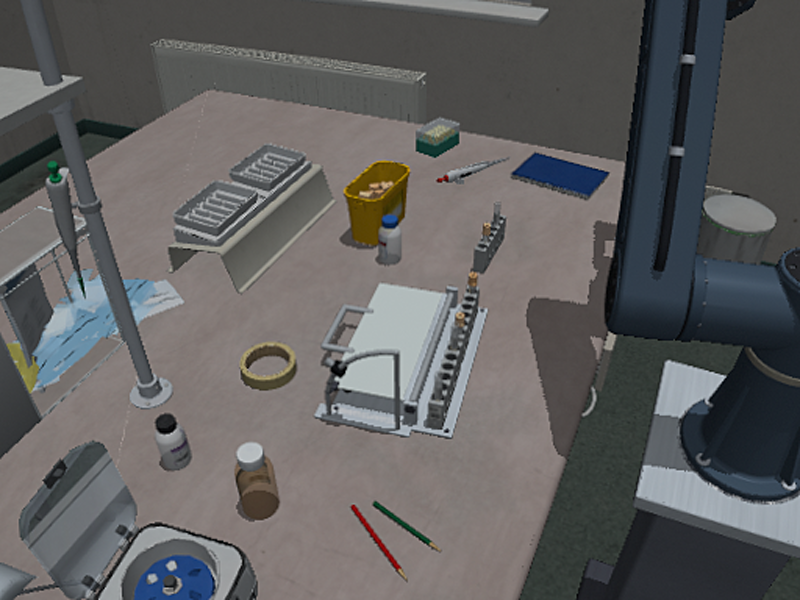

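View pics/t1.png

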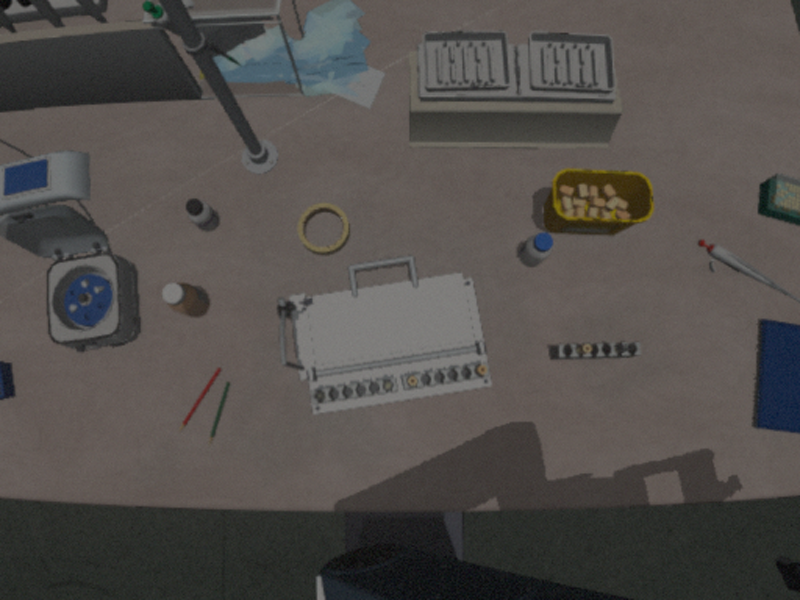

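The scene shows the stand mid-bench with both racks on its robot side and the marker on the left-side arc (about (337,368) in the scene view, (285,307) in the top view). The source is at about (595,350) in the top view, with an orange stopper at (587,350). The stoppered rack is the right-hand one, with stoppers at (412,381) and (481,370). Next I'll get coarse positions, then take closer wrist views.

```bash
cat >> h.py <<'E'
from scipy.spatial.transform import Rotation as R
def ray(p,uv,cam=None):
    """origin and unit directions (world) of pixels"""
    u=cv2.undistortPoints(np.array(uv,float).reshape(-1,1,2),np.array(p["mtx"]),np.array(p["D"]))[:,0]
    d=np.c_[u,np.ones(len(u))]
    if cam is None:
        M=cv2.Rodrigues(np.array(p["rvec"],float))[0]; o=-M.T@np.array(p["tvec"]).ravel(); return o,d@M
    return cam[:3,3],d@cam[:3,:3].T
def onz(p,uv,z,cam=None):
    o,d=ray(p,uv,cam); return o+d*((z-o[2])/d[:,2])[:,None]
def proj(p,X,cam=None):
    X=np.array(X,float).reshape(-1,3)
    if cam is None: rv,tv=p["rvec"],p["tvec"]
    else: M=cam[:3,:3].T; rv=cv2.Rodrigues(M)[0]; tv=-M@cam[:3,3]
    return cv2.projectPoints(X,np.array(rv,float),np.array(tv,float),np.array(p["mtx"]),np.array(p["D"]))[0][:,0]
def quat(yaw): # tool down, y axis along world direction yaw
    y=np.array([np.cos(yaw),np.sin(yaw),0]); z=np.array([0,0,-1.]); x=np.cross(y,z)
    q=R.from_matrix(np.c_[x,y,z]).as_quat(); return q[[3,0,1,2]]
def toolT(o):
    q=np.array(o["tcp_rot"]); T=np.eye(4); T[:3,:3]=R.from_quat(q[[1,2,3,0]]).as_matrix(); T[:3,3]=o["position"]; return T
def wrist(name):
    o=get_obs(); p=capture("wrist"); p["cam"]=toolT(o)@np.array(p["T_tool_cam"])
    cv2.imwrite(f"pics/{name}.png",p["pixels"][...,::-1]); return p
E
python3 - <<'E'
from h import *
d=pickle.load(open("d0.pkl","rb")); p=d["top"]; s=0.64
def pts(l,z): return onz(p,np.array(l)*s,z).round(4).tolist()
print("source rect",[ (cv2.minAreaRect(np.argwhere(d["top","source"][0]["region"])[:,::-1].astype(np.float32)))])
print("source ends top",pts([(550,352),(641,349)],.056))
print("tubes",pts([(587,350)],.093),pts([(622,349)],.107))
print("rack ends",pts([(314,396),(395,385),(404,382),(488,370)],.062))
print("handle",pts([(351,268),(414,260)],.042),"board cor",pts([(466,275),(295,298)],.042))
print("marker",pts([(285,307)],.13))
o=get_obs(); print(o["tcp_rot"],o["position"]); w=capture("wrist"); print(np.array(w["T_tool_cam"]).round(3),w["mtx"])
E
```

```text
source rect [((380.0, 224.0), (10.0, 56.0), 90.0)]
source ends top [[0.5408, -0.2572, 0.056], [0.5441, -0.4228, 0.056]]
tubes [[0.5405, -0.3112, 0.093]] [[0.5403, -0.367, 0.107]]
rack ends [[0.467, 0.154, 0.062], [0.4855, 0.0147, 0.062], [0.4906, -0.0008, 0.062], [0.5102, -0.1459, 0.062]]
handle [[0.6966, 0.094, 0.042], [0.7108, -0.0204, 0.042]] board cor [[0.6824, -0.1143, 0.042], [0.6419, 0.1948, 0.042]]
marker [[0.6111, 0.194, 0.13]]
[8.77234251e-06 9.81449543e-01 1.91720618e-01 1.28539527e-05] [ 0.23522422 -0.57904111  0.23130614]
[[-0.    -0.95  -0.311  0.08 ]
 [ 1.    -0.     0.     0.   ]
 [-0.    -0.311  0.95  -0.142]
 [ 0.     0.     0.     1.   ]] [[282.68197769   0.         258.13478097]
 [  0.         282.68197769 195.29365343]
 [  0.           0.           1.        ]]
```

```bash
cat > v.py <<'E'
from h import *
out={}
for n,pos,yaw in [("src",(.542,-.34,.17),np.pi),("rackR",(.50,-.08,.19),np.pi+.13),("rackL",(.476,.08,.19),np.pi+.13),("mark",(.60,.06,.30),.13-np.pi/2)]:
    for y in (yaw,yaw+np.pi):
        try: move_pose(pos,quat(y)); break
        except IKError as e: print(n,e)
    sleep(.3); out[n]=wrist("w_"+n); print(n,get_obs()["q"].round(2) if hasattr(get_obs()["q"],"round") else get_obs()["q"], get_obs()["time"])
pickle.dump(out,open("w0.pkl","wb"))
a=[cv2.imread(f"pics/w_{n}.png") for n in out]
cv2.imwrite("pics/mosaic.png",cv2.resize(np.vstack([np.hstack(a[:2]),np.hstack(a[2:])]),(800,600),interpolation=cv2.INTER_AREA))
E
python3 v.py
```

```text
src [-0.74  0.62  1.45 -0.    1.07  2.41] 4.1083
rackR [-0.38  0.43  1.77 -0.    0.94  2.63] 5.4917
rackL the arm cannot take that pose within its joint ranges
rackL [-0.07  0.4   1.83 -0.    0.92 -0.2 ] 8.2417
mark [-0.09  0.43  1.41  0.    1.31  1.36] 9.975
```

View pics/mosaic.png

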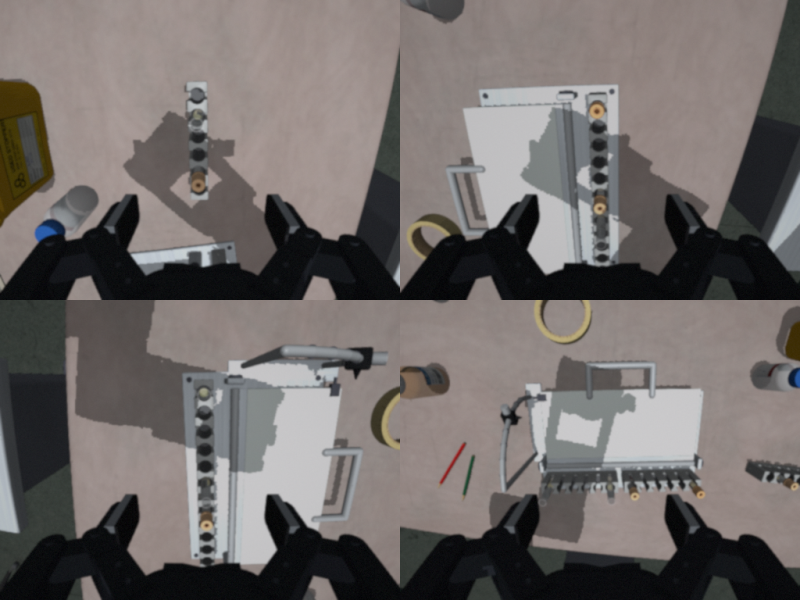

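The wrist views show the source with its stoppered tube at (198,185) and open tube at (197,115), the right rack stoppered, and the left rack open (open tube tops at (204,393) and about (205,485)). I'll enlarge the crops for accurate picks.

Run:
```python
import cv2,numpy as np
L=[]
for n,x0,y0 in [("src",212,90),("rackR",210,110),("rackL",222,95)]:
    c=cv2.imread(f"pics/w_{n}.png")[y0:y0+195,x0:x0+85]
    c=cv2.convertScaleAbs(cv2.resize(c,None,fx=3,fy=3,interpolation=cv2.INTER_CUBIC),alpha=1.4)
    for k in range(0,195,10): cv2.line(c,(0,3*k),(4 if k%50 else 10,3*k),(0,255,0),1)
    for k in range(0,85,10): cv2.line(c,(3*k,0),(3*k,4 if k%50 else 10),(0,255,0),1)
    L.append(c)
cv2.imwrite("pics/crops.png",np.hstack(L))
```

```text
(no output)
```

View pics/crops.png

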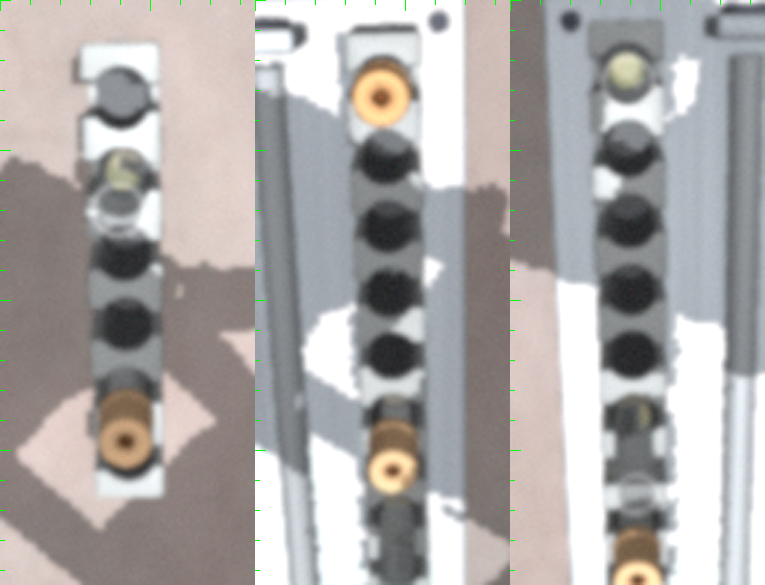

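```bash
cat > fit.py <<'E'
from h import *
from scipy.optimize import least_squares
W=pickle.load(open("w0.pkl","rb"))
Y=[-.059,-.035,-.012,.012,.035,.059]
S=dict(src=("src",212,90,0,[(122,97,Y[0],.056),(125,258,Y[2],.056),(127,325,Y[3],.056),(125,440,.035,.093),(118,212,-.035,.107)],(.54,-.34)),
 rs=("rackR",210-85,110,.006,[(386,158,Y[1],.056),(388,227,Y[2],.056),(389,292,Y[3],.056),(391,355,Y[4],.056),(381,98,Y[0],.093),(392,470,Y[5],.093)],(.5,-.07)),
 ro=("rackL",222-170,95,.006,[(629,150,Y[4],.056),(629,220,Y[3],.056),(631,290,Y[2],.056),(632,356,Y[1],.056),(636,490,Y[0],.107),(626,68,Y[5],.107)],(.476,.08)))
res={}
for k,(im,x0,y0,zb,P,g) in S.items():
    P=np.array(P); uv=np.c_[x0+P[:,0]/3,y0+P[:,1]/3]; p=W[im]
    def f(v):
        c,s=np.cos(v[2]),np.sin(v[2]); X=np.c_[v[0]-s*P[:,2],v[1]+c*P[:,2],zb+P[:,3]]
        return (proj(p,X,p["cam"])-uv).ravel()
    r=least_squares(f,[*g,0.1],loss="soft_l1"); res[k]=r.x; print(k,r.x.round(4),r.fun.round(1))
pickle.dump(res,open("fit.pkl","wb"))
E
python3 fit.py
```

```text
src [ 0.5463 -0.345   0.014 ] [-0.2  0.1 -0.2 -1.8 -0.3  0.3  0.2  1.2  0.4 -0.2]
rs [ 0.5029 -0.0708  0.1503] [-0.1 -0.4 -0.1 -0.5  0.2  0.4  0.   0.   0.1 -0.2 -0.   1.1]
ro [0.479  0.088  0.1562] [-0.6 -0.8 -0.  -0.5 -0.2 -0.3  0.  -0.9  0.2  1.   0.4  4.1]
```

```bash
cat > pick.py <<'E'
from h import *
F=pickle.load(open("fit.pkl","rb"))
def place(k,y,z):
    x0,y0,a=F[k]; return np.array([x0-np.sin(a)*y,y0+np.cos(a)*y,z])
def st(t):
    o=get_obs(); print(t,"t",round(o["time"],1),np.round(o["position"],4),"gap",round(float(o["finger_gap"]),3),"gf",np.round(o["gripper_force"],1),"F",np.round(o["ft_force"],1))
def transfer(ys,zt,dst,yd):
    a=F["src"][2]; b=F[dst][2]
    gripper_to(.6); move_pose(place("src",ys,.20),quat(a)); servo_line(place("src",ys,zt),velocity=.1)
    gripper_to(0,effort=30); st("grasp")
    servo_line(place("src",ys,.20),velocity=.15); st("lift")
    pickle.dump(wrist("lift_"+dst),open(f"lift_{dst}.pkl","wb"))
    move_pose(place(dst,yd,.20),quat(b))
    servo_line(place(dst,yd,zt+.012),velocity=.12); st("above floor")
    hit=servo_line(place(dst,yd,zt+.004),velocity=.03,threshold=4); st(f"down {hit}")
E
python3 - <<'E'
from pick import *
move_joints(list(get_obs()["q"])[:5]+[-.3])
transfer(.035,.062,"rs",-.012)
E
```

```text
grasp t 15.3 [ 0.546  -0.3102  0.0625] gap 0.183 gf 29.3 F [-0.2  0.9  2.7]
lift t 16.3 [ 0.5451 -0.3095  0.1989] gap 0.187 gf 29.2 F [-0.2  0.3 -0.2]
above floor t 18.5 [ 0.5053 -0.083   0.0745] gap 0.182 gf 29.2 F [ 0.2 -0.3  0.1]
down True t 18.8 [ 0.5058 -0.083   0.0684] gap 0.187 gf 29.5 F [-0.3  0.8  5.2]
```

Run:
```python
from pick import *
gripper_to(.5); p=np.array(get_obs()["position"]); p[2]=.2; servo_line(p); st("rel")
transfer(-.035,.072,"ro",-.012)
```

```text
rel t 20.2 [ 0.5041 -0.0825  0.1993] gap 0.499 gf 0.0 F [-0.1 -0.8 -0.4]
grasp t 23.4 [ 0.547  -0.3802  0.0725] gap 0.138 gf 29.2 F [0.1 0.2 2.2]
lift t 24.4 [ 0.5461 -0.3794  0.1989] gap 0.134 gf 29.2 F [-0.6  0.7 -0.4]
above floor t 27.3 [0.4814 0.076  0.0844] gap 0.137 gf 29.2 F [ 0.1 -0.3 -0.3]
down True t 27.6 [0.4819 0.0761 0.0784] gap 0.133 gf 29.6 F [-1.4 -0.   4.7]
```

Run:
```python
from pick import *
gripper_to(.5); p=np.array(get_obs()["position"]); p[2]=.2; servo_line(p); st("rel")
move_pose((.62,.05,.27),quat(.15-np.pi/2)); sleep(.3); st("view")
m=wrist("m1"); s=capture("scene"); t=capture("top"); pickle.dump((m,s,t),open("m1.pkl","wb"))
b=lambda i:i["pixels"][...,::-1]
def crop(i,x,y,w,h,f): return cv2.convertScaleAbs(cv2.resize(np.ascontiguousarray(b(i)[y:y+h,x:x+w]),(w*f,h*f),interpolation=cv2.INTER_CUBIC),alpha=1.3)
A=crop(m,0,0,400,300,2); cv2.imwrite("pics/m1big.png",A)
B=np.hstack([crop(s,195,175,100,100,4),crop(W:=pickle.load(open("w0.pkl","rb"))["mark"],110,100,100,100,4)])
C=np.hstack([crop(W,230,60,100,50,4),crop(t,165,175,100,50,4)])
cv2.imwrite("pics/m1det.png",np.vstack([B,C]))
```

```text
rel t 28.9 [0.4803 0.0761 0.1993] gap 0.499 gf 0.0 F [-0.2 -0.3 -0.6]
view t 30.6 [0.6198 0.0501 0.2699] gap 0.505 gf 0.0 F [ 0.5  0.5 -0.7]
```

View pics/m1big.png

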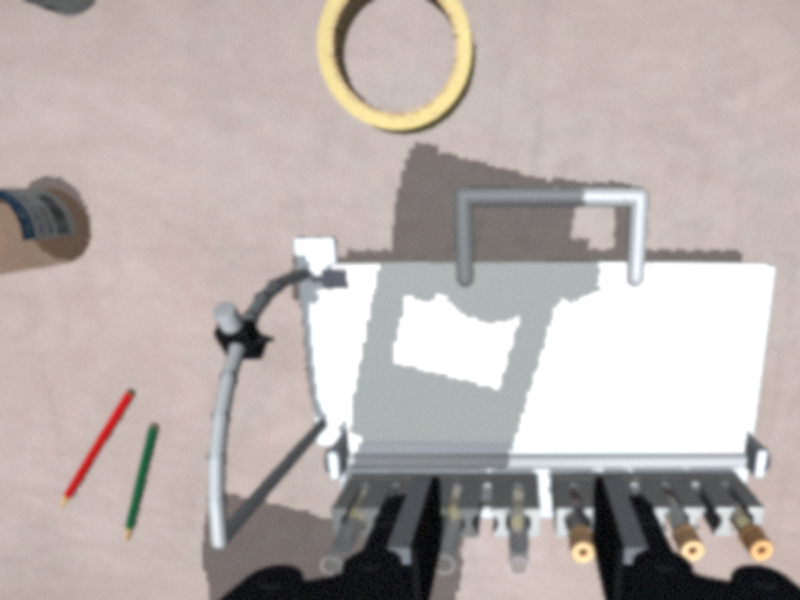

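View pics/m1det.png

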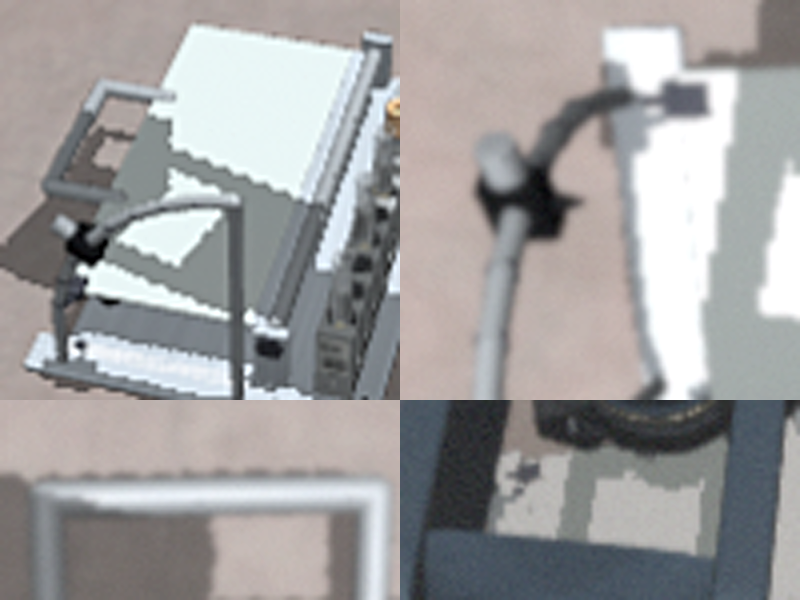

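All three open tubes stand in the left rack and all three stoppered ones in the right. The handle corners are at (464,196) and (640,193) and the marker tip at (272,341) in the 2x view. In the detail picture the marker tip is at (583,203) and the pin at about (640,100).

```bash
cat > mk.py <<'E'
from h import *
from scipy.optimize import least_squares
m,s,t=pickle.load(open("m1.pkl","rb")); w=pickle.load(open("w0.pkl","rb"))["mark"]
H=onz(m,[(232,98),(320,96.5)],.042,m["cam"]); c=H.mean(0); d=H[0]-H[1]
H2=onz(w,[(230+48/4,60+95/4),(230+372/4,60+92/4)],.042,w["cam"])
print("handle",H.round(4),np.linalg.norm(d),"w_mark",H2.round(4),np.linalg.norm(H2[0]-H2[1]))
a=np.arctan2(-d[0],d[1]); print("yaw",a); a=.151
ex=np.array([np.cos(a),np.sin(a),0]); ey=np.array([-np.sin(a),np.cos(a),0])
c=(c+H2.mean(0))/2; hinge=c-.18*ex; print("hinge",hinge)
pin=onz(w,[(170,125)],.042,w["cam"])[0]-hinge; print("pin xy",pin@ex,pin@ey)
f0=lambda v:hinge+ex*.13*np.cos(v[0])+[0,0,.13*np.sin(v[0])]+ey*v[1]
f=lambda v:np.r_[proj(m,f0(v),m["cam"])[0]-(136,170.5),proj(w,f0(v),w["cam"])[0]-(155.7,150.7)]
r=least_squares(f,[.8,.15]); print("theta,y",r.x,r.fun.round(1),"tip",f0(r.x),"in scene",proj(s,f0(r.x)))
from pick import F
for k in("rs","ro"):
    q=np.array([*F[k][:2],0])-hinge; print(k,q@ex,q@ey)
pickle.dump(dict(hinge=hinge,a=a,th=r.x[0],tip=f0(r.x),yt=r.x[1]),open("stand.pkl","wb"))
E
python3 mk.py
```

```text
handle [[ 0.7006  0.0952  0.042 ]
 [ 0.7191 -0.013   0.042 ]] 0.10980857847847833 w_mark [[ 0.7014  0.095   0.042 ]
 [ 0.7168 -0.0118  0.042 ]] 0.10794789283648668
yaw 0.1694671707086702
hinge [0.53149986 0.01427041 0.042     ]
pin xy 0.1288539403366477 0.15635940741998416
theta,y [0.6296892  0.15305931] [ 0.3 -0.2 -0.3  0.2] tip [0.61234746 0.18139303 0.11855617] in scene [[219.29353335 229.32467414]]
rs -0.0410331455731423 -0.07980160350482128
ro -0.040797338253529915 0.08074519914503872
```

```bash
sed -i 's/^r=least.*/g=lambda v:np.r_[f(v),(proj(s,f0(v))[0]-(221.5,232.2))]\nfor fun in (f,g):\n    r=least_squares(fun,[.8,.15]); print("theta,y",r.x,fun(r.x).round(1))\nfor y in (.156,.16):\n    q=least_squares(lambda v:f([v[0],y]),[.8]); print(y,q.x,q.fun.round(1))/' mk.py; python3 mk.py
python3 - <<'E'
from pick import *
D=pickle.load(open("stand.pkl","rb")); a=D["a"]; ex=np.array([np.cos(a),np.sin(a),0]); ey=np.array([-np.sin(a),np.cos(a),0])
P=D["hinge"]+.18*ex-.012*ey
gripper_to(.35); move_pose(P+[0,0,.12],quat(a)); st("above")
print(servo_line(P+[0,0,-.019],velocity=.1,threshold=8)); st("down")
gripper_to(0,effort=40); st("grip")
E
```

```text
handle [[ 0.7006  0.0952  0.042 ]
 [ 0.7191 -0.013   0.042 ]] 0.10980857847847833 w_mark [[ 0.7014  0.095   0.042 ]
 [ 0.7168 -0.0118  0.042 ]] 0.10794789283648668
yaw 0.1694671707086702
hinge [0.53149986 0.01427041 0.042     ]
pin xy 0.1288539403366477 0.15635940741998416
theta,y [0.6296892  0.15305931] [ 0.3 -0.2 -0.3  0.2]
theta,y [0.62810119 0.15339821] [-0.  -0.3 -0.5  0.1 -2.3 -2.7]
0.156 [0.62041806] [-2.1 -1.  -2.5 -0.5]
0.16 [0.60648657] [-5.3 -2.2 -5.6 -1.5]
rs -0.0410331455731423 -0.07980160350482128
ro -0.040797338253529915 0.08074519914503872
above t 32.5 [0.7113 0.0295 0.1623] gap 0.35 gf 0.0 F [ 0.1 -0.7 -0.7]
False
down t 34.0 [0.7119 0.0294 0.0239] gap 0.35 gf 0.0 F [0.1 0.7 0.1]
grip t 34.3 [0.7103 0.0293 0.0238] gap 0.128 gf 39.2 F [-4.4 -1.   6.4]
```

```bash
cat > lift.py <<'E'
from pick import *
import sys
D=pickle.load(open("stand.pkl","rb")); a=D["a"]; ex=np.array([np.cos(a),np.sin(a),0]); ey=np.array([-np.sin(a),np.cos(a),0])
def pos(th): return D["hinge"]+.18*np.cos(th)*ex-.012*ey+[0,0,.18*np.sin(th)-.018]
def go(t0,t1,n):
    for th in np.linspace(t0,t1,n+1)[1:]: servo_line(pos(th),velocity=.06)
    st("arc")
E
python3 - <<'E'
from lift import *
go(0,.62,6); sleep(.3); st("held")
s=capture("scene"); t=capture("top"); w=wrist("w_held"); pickle.dump((s,t,w),open("held.pkl","wb"))
c=lambda i,x,y,wd,h,f:cv2.convertScaleAbs(cv2.resize(np.ascontiguousarray(i["pixels"][y:y+h,x:x+wd,::-1]),(wd*f,h*f),interpolation=cv2.INTER_CUBIC),alpha=1.3)
cv2.imwrite("pics/held.png",np.vstack([np.hstack([c(s,195,175,100,75,4),c(t,160,160,100,75,4)]),np.hstack([cv2.resize(x["pixels"][...,::-1],(400,300)) for x in (s,w)])]))
E
```

```text
arc t 37.1 [0.6787 0.0244 0.1294] gap 0.12 gf 39.0 F [-1.3 -2.2 -4.5]
held t 37.4 [0.6791 0.0245 0.1289] gap 0.119 gf 39.1 F [ 1.3 -1.5 -2.8]
```

View pics/held.png

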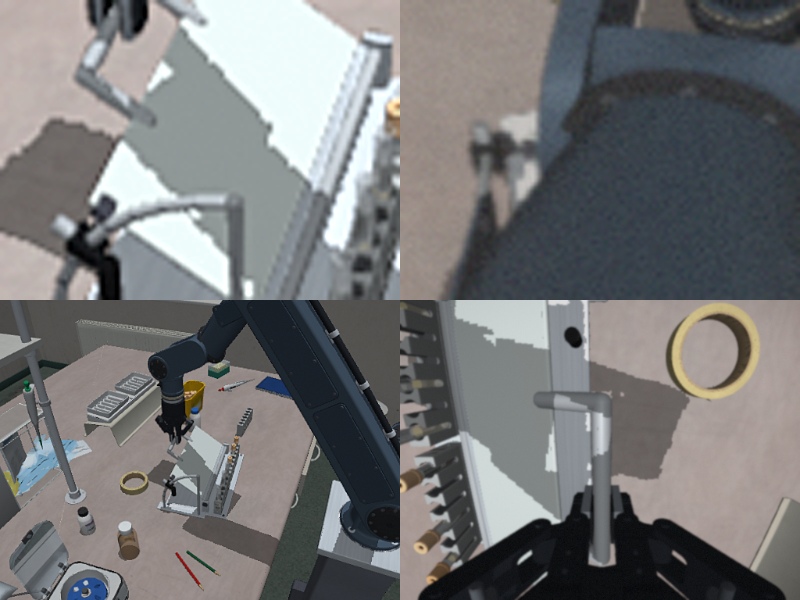

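Run:
```python
from lift import *
s,t,w=pickle.load(open("held.pkl","rb")); h=D["hinge"]
X=lambda th,y:h+ex*.13*np.cos(th)+[0,0,.13*np.sin(th)]+ey*y
C=lambda p,x,x0,y0:((proj(p,x)[0]-(x0,y0))*4).round(0)
for th in (.52,.57,.62,.67,.72):
    print(th,[ (y,C(s,X(th,y),195,175),C(t,X(th,y),160,160)+[400,0]) for y in (.140,.153,.16)])
S=lambda i,x,y,wd,h,f:cv2.convertScaleAbs(cv2.resize(np.ascontiguousarray(i["pixels"][y:y+h,x:x+wd,::-1]),(wd*f,h*f),interpolation=cv2.INTER_CUBIC),alpha=1.3)
cv2.imwrite("pics/held2.png",np.hstack([S(s,203,215,40,50,10),S(t,170,180,40,50,10)]))
```

```text
0.52 [(0.14, array([ 93., 215.]), array([534., 135.])), (0.153, array([ 86., 229.]), array([515., 138.])), (0.16, array([ 82., 237.]), array([504., 140.]))]
0.57 [(0.14, array([ 98., 209.]), array([533., 139.])), (0.153, array([ 91., 224.]), array([514., 142.])), (0.16, array([ 87., 232.]), array([503., 143.]))]
0.62 [(0.14, array([103., 204.]), array([532., 143.])), (0.153, array([ 96., 218.]), array([513., 146.])), (0.16, array([ 92., 226.]), array([502., 148.]))]
0.67 [(0.14, array([109., 199.]), array([532., 147.])), (0.153, array([102., 213.]), array([512., 151.])), (0.16, array([ 98., 221.]), array([501., 152.]))]
0.72 [(0.14, array([115., 194.]), array([531., 153.])), (0.153, array([108., 208.]), array([511., 156.])), (0.16, array([104., 216.]), array([501., 157.]))]
```

View pics/held2.png

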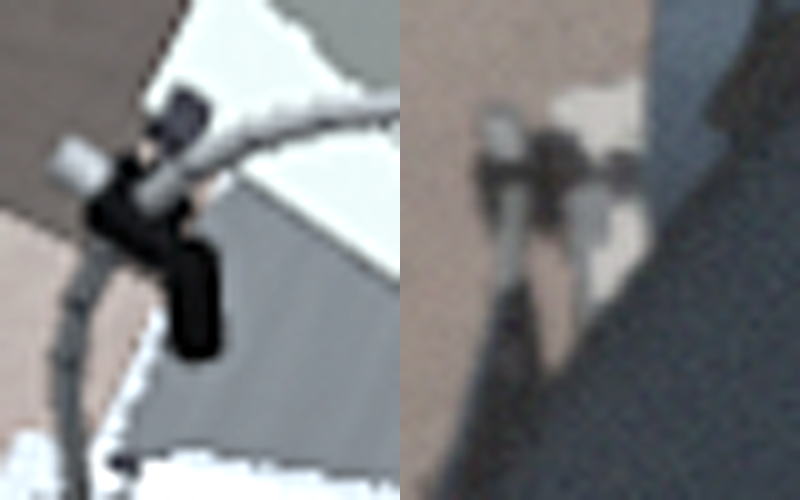

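The scene and top views show the pin holder at (180,120) and (625,170), where the model puts it for 0.62 rad. The pin is level with the marker tip, and the theta range that fits the views (0.607–0.63) is well inside tolerance.

Run:
```python
from lift import *
sleep(.6); st("end"); print(finish_job())
```

```text
end t 38.1 [0.6789 0.0244 0.129 ] gap 0.122 gf 39.2 F [ 3.2 -0.5 -1.4]
the job is handed in; nothing more can be done
None
```

I handed the job in at about 38 s: both tubes stand released in the carriers of their own kind, and the gripper is holding the board still at about 0.62 rad, level with the marker as far as the images show; the hand-in call returned no verdict.

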